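# Free the glass bottle from the drip-dry clamp

## Robot

A 7-joint arm with a two-finger parallel gripper is mounted at the origin on the work surface. World frame = base frame: x ahead of the robot, y to its left, z up, the work surface at z = 0. Lengths are in m, angles in rad, forces in N, time in s.
With the tool pointing down it reaches from about 0.4 to 0.85 m from the base axis. Payload 10.4 kg.
Tool frame: the origin (TCP) lies midway between the tips of the shut fingers; the grasp point (between the pads) lies r.grip_point_offset behind it (r.grip_point_offset is the distance from the TCP to the grasp point, in m); z points along the fingers, y is the line along which they close (so a half turn about z gives the same grasp; the last joint's range is limited). The gripper opens to 87 mm and grips with 3 to 60 N. Pads are 19 mm wide; open, the fingers measure 117 mm over their backs; the gripper's body (75 mm by 190 mm) begins 51 mm behind the grasp point.
Start: joints at [1.318, 0.332, -0.065, 1.46, 0.022, 1.35, -0.088], TCP at [0.142, -0.609, 0.223] pointing down, gripper open.
Joint ranges: [-2.6, 2.6], [-0.5, 2.12], [-1.47, 1.34], [0.16, 2.42], [-1.27, 4.41], [0.06, 2.06], [-2.6, 2.6]. Speed limits (rad/s): [2.22, 2.22, 2.79, 2.79, 3.14, 3.14, 3.14].

## Interface

Orientations are given as a unit quaternion [x, y, z, w].
In Python, from bench import r gives the robot as it stands.
- The arm moves only by the tool play_rows, never from a script. Its arguments are lists of equal length, an entry for each row: "claw": the closure, from 0 (fully open) to 1 (shut); "delta_pos": the shift along the tool's x, y, z scaled (see below), a list of three; "delta_rot": the turn, a rotation vector about the tool's x, y, z scaled (see below), a list of three. A call has 1 to 8 rows; each row shifts and turns the commanded pose from where the row before left it, along the tool's axes as they then stand; what a row does not reach is not made up. The controller multiplies each number of a shift by 200 mm and each number of a turn by pi rad. A row lasts 1/10 s, in which the tool goes at most 50 mm and 8.59 degrees, less where a joint would pass 70% of its speed; a pose out of reach is approached as far as the arm can. A call with a number of a shift or a turn outside -1 to 1 is refused whole. A call with a gripper value outside its range is refused whole. The fingers move at their own pace and stop on an object; "squeeze" is the grip in N (left out, the last holds). Time passes only in rows, so rows that do not move let the fingers close. It gives the time, the measured TCP pose, the force, the opening and the grip force at its end, in the units of the state.
- r.read_state(): the state, without advancing time (a new reading comes with each control period).
- r.camera(name): name is "scene" or "top" or "wrist"; returns a dict with "pixels" (420x560x3 uint8, red, green, blue), "camera_matrix" (3x3 intrinsics, pixels), "cam_to_world" (4x4, takes a point from camera to world coordinates); the wrist camera has in their place "hand_eye" (4x4, takes a point from camera to tool coordinates, whose origin is the TCP and whose axes are the flange's). Camera axes: x right, y up, looking along -z (the intrinsics and any distortion apply to the point x, -y, -z); pixel columns grow to the right and rows downward; lengths in m; the calibration is good to about 2 mm. A picture is of the moment at which its call begins: read the wrist's pose just before it. There is no depth.
- r.close_job(): hands the job in; it is judged then, once.
The state is a dict: "time": time; "joint_positions": joint angles; "joint_vel": joint speeds; "joint_torque": joint torques, N m; "ee_pos": TCP position; "eef_rot": TCP orientation; "ft_force": force on the tool from outside, world axes, zero at the start; "torque": the same for the moment, N m; "width": finger opening in m; "grip_force": force on a finger pad.
Only numpy, scipy, OpenCV 4.12 (cv2) and the standard library are available. Lean on these libraries where they do the work, as an engineer would, in place of code of your own. Each camera call takes 0.05 s, during which the arm holds its last target. There are 200 camera calls.

## Task

Slide the jaw of the grey bottle clamp well back by its upright handle and leave it open, then lift the leaning glass bottle out with the gripper and stand it upright, fully on the round coaster, and let go. It is glass: hold it with a light grip (about 20 N) and set it down gently. Leave the spoon, spare cap, collar ring and beaker where they are.

Things in the scene. Friction and masses are not known exactly. Their poses are not given: they have to be found in the camera images.
- holder: Fixed grey bottle clamp; base 190 x 190 x 12 mm (own x -100..90, y -68..122 mm). Origin on the table below the trough's foot, z up. The bottle lies in the trough, its top leaning 35 degrees towards -x (the robot), on a backrest at its -x side (145 mm wide, top about 105 mm high). Fixed jaw (14 mm thick, up to 110 mm high) on the bottle's -y side, sliding jaw on its +y side.
- jaw (a joint): Sliding jaw of the clamp, m: 0 = closed on the bottle, grows as it slides along the holder's +y, stop at 0.050. About 2.5 N of friction; it stays where it is left. Closed, its lip hangs 13 mm over the bottle and its tongue stands before the shoulder, so the bottle cannot come out; from 0.025 on it is well clear.
- jaw_handle (a point): Grip point in the jaw's handle, an upright grey fin 12 mm thick along the holder's y, 24 mm along its x. The point is 100 mm above the table, 13 mm below the fin's top, at holder x 64 mm, y 35.8 mm + jaw value; the fin is free on both sides to 45 mm below its top. The jaw's block (14 mm thick) is on the fin's -x side.
- bottle: Clear glass bottle with a white cap, 150 mm tall, about 0.17 kg. Origin at the centre of its underside, z along its axis to the cap. Body 56 mm in diameter up to 90 mm, shoulder narrowing to a 39 mm neck at 100 mm, cap 42 mm in diameter from 110 to 150 mm. At the start it leans 35 degrees in the clamp.
- bottle_cap (a point): Point on the bottle's axis inside the cap, 135 mm from the underside, 15 mm below the cap's top; a good place to grip (42 mm across).
- round_coaster: Fixed round cork coaster, 100 mm in diameter, 8 mm thick; origin at the centre of its underside. The bottle goes here.
- square_coaster: Fixed square cork coaster, 100 x 100 x 8 mm; origin at the centre of its underside. Not used.
- spoon: Loose dark silicone spoon, 150 mm long, lying along its x; bystander.
- spare_cap: Loose white cap, 42 mm in diameter, 22 mm high, standing on the table; origin at the centre of its underside; bystander.
- collar: Loose white ring, 50 mm outside, 38 mm inside, 14 mm high, lying on the table; origin at the centre of its underside; bystander.
- beaker: Loose clear plastic beaker, rim diameter 72 mm, 75 mm high; origin at the centre of its underside; bystander.
- tiers: Fixed three-level grey stacking tiers with caps and rings, 170 x 220 mm, 190 mm high, at the far left; origin at the centre of its underside; bystander.
- warmer: Fixed white bottle warmer with a push button on its front, 140 mm in diameter, 135 mm high, at the far right; origin at the centre of its underside; bystander.
There are look-alikes about, which are no part of the job. Several things have the shape of the bottle; the one meant has the colours described above.

How it is judged:
By the outcome, as a careful person would: the job done as asked, in the order asked, and still so for the second after the job is handed in, with the robot touching nothing.
It also fails if it takes over 58 s, if anything falls off the work surface, if the arm or the gripper's body presses on something with over 40 N, if the wrist force passes 120 N, or if a joint passes its speed limit or range.

## Working session

There is one attempt and no reset: what is moved stays moved. The work goes in short steps, Python scripts to look and compute and a tool call to move; the robot and the scene stay as the last step left them, time stands still between calls to the robot, and variables do not carry over. Pictures are saved under pics/ and viewed, at most 10 in all, crops included, and the job is handed in when it is done.

Besides the shell and the picture viewer there is one more tool, called after ">>>" by a JSON object that holds its "fn" and its "kwargs". play_rows: Moves the arm, as the interface text tells. Shifts and turns lie within -1 to 1; 1 stands for 200 mm of shift or pi rad of turn. Its arguments: {"type":"object","properties":{"claw":{"type":"array"},"delta_pos":{"type":"array"},"delta_rot":{"type":"array"},"squeeze":{"type":"number"}},"required":["claw","delta_pos","delta_rot"]}

```bash
mkdir -p pics; ls
python3 - <<'E'
from bench import r
import cv2
print(r.read_state(), r.grip_point_offset)
for n in("scene","top"):
    c=r.camera(n); cv2.imwrite(f"pics/{n}1.png",c["pixels"][:,:,::-1]); print(n,c["camera_matrix"].round(1).tolist(),c["cam_to_world"].round(3).tolist(),[k for k in c])
E
```

```text
pics
{'time': 0.0, 'joint_positions': array([ 1.31841128,  0.33286908, -0.06465056,  1.46092658,  0.02157479,
        1.34990547, -0.08850887]), 'joint_vel': array([-0.00200151,  0.00045656, -0.00112048, -0.0002073 , -0.00017111,
       -0.00048609, -0.00121883]), 'joint_torque': array([-1.47182673e-03, -6.23256898e+01,  2.37387355e-02, -3.89909863e+01,
       -6.14496949e-02,  3.95927543e-02,  1.37082643e-04]), 'ee_pos': array([ 0.1422416 , -0.60820508,  0.22176259]), 'eef_rot': array([ 9.93409183e-01,  1.14619787e-01, -1.09375915e-04, -6.98703063e-04]), 'ft_force': array([-0.58121186, -1.20658455,  0.06853225]), 'torque': array([-0.0129325 , -0.01500704, -0.00226964]), 'grip_force': 0.0, 'width': 0.08693500772881611} 0.0187
scene [[393.2, 0.0, 274.5], [0.0, 393.2, 214.7], [0.0, 0.0, 1.0]] [[0.861, -0.355, 0.365, 1.093], [0.509, 0.58, -0.636, -0.942], [0.014, 0.734, 0.679, 1.12], [0.0, 0.0, 0.0, 1.0]] ['pixels', 'camera_matrix', 'cam_to_world']
top [[429.7, 0.0, 281.8], [0.0, 429.7, 210.4], [0.0, 0.0, 1.0]] [[0.008, 0.98, -0.199, 0.268], [-1.0, 0.006, -0.014, 0.006], [-0.013, 0.199, 0.98, 1.428], [0.0, 0.0, 0.0, 1.0]] ['pixels', 'camera_matrix', 'cam_to_world']
```

View pics/scene1.png

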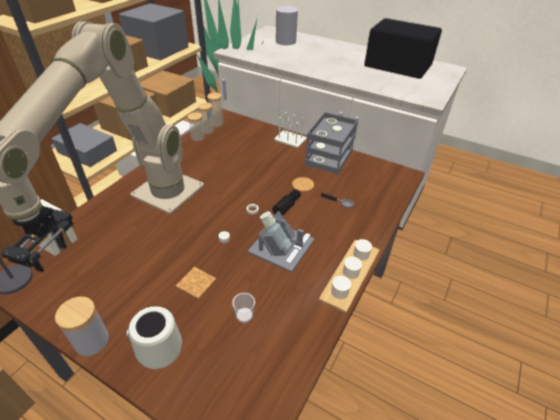

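View pics/top1.png

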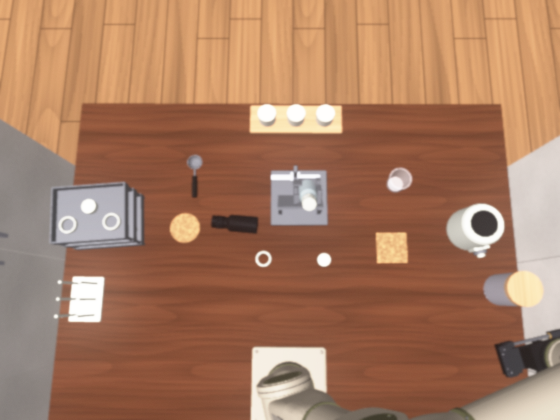

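The scene has these bottle look-alikes:
- The clear bottle with a white cap in the clamp, top view (308,197). I choose this one.
- A black bottle lying at (235,223).
- The white cups at (296,115).
- The spice jars on the shelf.

For the target, the round coaster is at (185,228) and the square one at (392,247). I'll check the choice in a close crop.

Run:
```python
import cv2,numpy as np
a=cv2.imread("pics/top1.png")[155:240,255:345]; b=cv2.imread("pics/scene1.png")[185:275,240:330]
f=lambda i:cv2.resize(i,(400,400),interpolation=cv2.INTER_CUBIC)
cv2.imwrite("pics/crop1.png",np.hstack([f(a),f(b)]))
```

```text
(no output)
```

View pics/crop1.png

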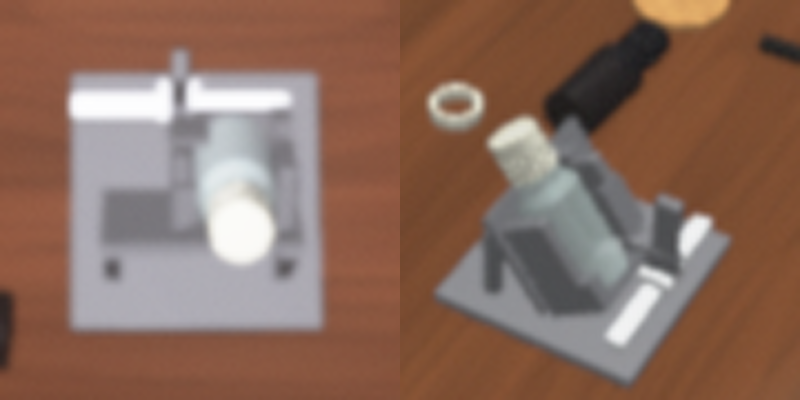

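The crop confirms it: a clear bottle with a white cap, in the grey clamp. The cap is at top (309,203), the fin's top at (295.5,167), and the base corners at (271,171), (326.5,170.5), (327.5,225) and (271,225).

```bash
cat > h.py <<'E'
import numpy as np,cv2
from scipy.spatial.transform import Rotation as R
def ray(c,uv,z,T=None):
    T=c["cam_to_world"] if T is None else T
    p=np.linalg.inv(c["camera_matrix"])@[*uv,1]; d=T[:3,:3]@[p[0],-p[1],-p[2]]; o=T[:3,3]
    return o+d*(z-o[2])/d[2]
def proj(c,P,T=None):
    T=c["cam_to_world"] if T is None else T
    q=np.linalg.inv(T)@[*P,1]; q=c["camera_matrix"]@[q[0],-q[1],-q[2]]; return q[:2]/q[2]
E
python3 - <<'E'
from bench import r
from h import *
t=r.camera("top"); s=r.camera("scene")
C=[ray(t,p,.012)[:2] for p in[(270.75,170.9),(326.5,170.5),(327.5,224.7),(270.8,224.7)]]
print(np.round(C,4))
L=np.array([[.09,.122],[.09,-.068],[-.1,-.068],[-.1,.122]])
C=np.array(C); a=L-L.mean(0); b=C-C.mean(0)
yaw=np.arctan2((a[:,0]*b[:,1]-a[:,1]*b[:,0]).sum(),(a*b).sum())
Rz=np.array([[np.cos(yaw),-np.sin(yaw)],[np.sin(yaw),np.cos(yaw)]]); o=C.mean(0)-Rz@L.mean(0)
print("holder",o,np.degrees(yaw))
W=lambda x,y,z:np.r_[o+Rz@[x,y],z]
print("handle",W(.064,.0358,.1)," in scene",proj(s,W(.064,.0358,.113)),proj(t,W(.064,.0358,.113)))
for x0 in(0,.02,.04): print(x0,proj(t,W(x0-.15*np.sin(.611),0,.15*np.cos(.611)+.02)),proj(s,W(x0-.15*np.sin(.611),0,.15*np.cos(.611)+.02)))
# segmentation centroids
def cen(c,box,lo,hi):
    x0,y0,x1,y1=box; h=cv2.cvtColor(c["pixels"][y0:y1,x0:x1],cv2.COLOR_RGB2HSV); m=cv2.inRange(h,lo,hi)
    n,l,st,ce=cv2.connectedComponentsWithStats(m); k=1+st[1:,4].argmax(); return ce[k]+[x0,y0],st[k]
for c,bx in((t,(165,208,205,248)),(s,(286,172,320,198))):
    u,st=cen(c,bx,(8,90,150),(25,255,255)); print("coaster",u,st,ray(c,u,.008))
for c,bx in((t,(298,190,322,215)),(s,(258,208,276,230))):
    u,st=cen(c,bx,(0,0,190),(180,60,255)); print("cap",u,st,ray(c,u,.14))
E
```

```text
[[ 0.693   0.0658]
 [ 0.6953 -0.125 ]
 [ 0.5073 -0.126 ]
 [ 0.5061  0.0632]]
holder [ 0.60568053 -0.0574729 ] 0.5366817283299531
handle [ 0.6693424 -0.021075   0.1      ]  in scene [299.46453474 229.67866764] [296.72716867 169.01034788]
0 [309.09070792 213.43064841] [258.9114415  214.93057222]
0.02 [309.00071272 207.00413729] [263.59734341 216.85421472]
0.04 [308.91126068 200.61641327] [268.33065082 218.79731799]
coaster [184.56067961 226.89320388] [  4   3  32  33 824] [0.49758401 0.35277289 0.008     ]
coaster [302.92277992 183.47490347] [  6   5  23  14 259] [0.49889402 0.34674164 0.008     ]
cap [307.64948454 200.03780069] [  2   0  17  22 291] [ 0.5620794  -0.05418224  0.14      ]
cap [267.63157895 215.73684211] [ 3  4 14 10 57] [ 0.54743852 -0.04273112  0.14      ]
```

>>> {"fn": "play_rows", "kwargs": {"claw": [0,0,0,0,0,0,0,0], "delta_pos": [[0,0,-0.1],[0,0,-0.05],[0.12,-0.14,0],[0.12,-0.14,0],[0.12,-0.14,0],[0.12,-0.14,0],[0.12,-0.14,0],[0.12,-0.14,0]], "delta_rot": [[0,0,0.037],[0,0,0.0365],[0,0,0],[0,0,0],[0,0,0],[0,0,0],[0,0,0],[0,0,0]], "squeeze": 20}}

```text
time: 1.0
ee_pos: [0.2873, -0.4394, 0.2526]
eef_rot: [1.0, -0.001, -0.0, 0.0]
ft_force: [0.2, -0.1, -0.8]
width: 0.0873
grip_force: 0.0
```

>>> {"fn": "play_rows", "kwargs": {"claw": [0,0,0,0,0,0,0,0], "delta_pos": [[0.12,-0.14,0],[0.12,-0.14,0],[0.12,-0.14,0],[0.12,-0.14,0],[0.12,-0.14,0],[0.12,-0.14,0],[0.12,-0.14,0],[0.12,-0.14,0]], "delta_rot": [[0,0,0],[0,0,0],[0,0,0],[0,0,0],[0,0,0],[0,0,0],[0,0,0],[0,0,0]]}}

```text
time: 1.8
ee_pos: [0.4795, -0.2157, 0.2526]
eef_rot: [1.0, -0.001, 0.0, 0.0]
ft_force: [-0.3, -0.2, 0.8]
width: 0.0869
grip_force: 0.0
```

>>> {"fn": "play_rows", "kwargs": {"claw": [0,0,0,0,0,0,0,0], "delta_pos": [[0.12,-0.14,0],[0.12,-0.14,0],[0.12,-0.14,0],[0.12,-0.14,0],[0.12,-0.14,0],[0.12,-0.14,0],[0,0,0],[0,0,0]], "delta_rot": [[0,0,0],[0,0,0],[0,0,0],[0,0,0],[0,0,0],[0,0,0],[0,0,0],[0,0,0]]}}

```text
time: 2.6
ee_pos: [0.6231, -0.0483, 0.2519]
eef_rot: [1.0, 0.0, -0.0, -0.0]
ft_force: [-0.3, -0.9, 0.4]
width: 0.0868
grip_force: 0.0
```

```bash
cat >> h.py <<'E'
def wrist(r):
    s=r.read_state(); c=r.camera("wrist"); T=np.eye(4); T[:3,:3]=R.from_quat(s["eef_rot"]).as_matrix(); T[:3,3]=s["ee_pos"]
    c["cam_to_world"]=T@c["hand_eye"]; return s,c
E
python3 - <<'E'
from bench import r
from h import *
s,c=wrist(r); cv2.imwrite("pics/w1.png",c["pixels"][:,:,::-1]); np.savez("w1.npz",camera_matrix=c["camera_matrix"],cam_to_world=c["cam_to_world"])
print(s["ee_pos"],s["joint_positions"].round(2),c["hand_eye"].round(3).tolist()); print(proj(c,[.6685,-.021,.113]))
E
```

```text
[ 0.62307627 -0.04828432  0.25194687] [ 0.42  0.37 -0.55  1.39  0.19  1.43 -1.7 ] [[0.0, 0.969, 0.248, 0.069], [1.0, 0.0, -0.001, 0.001], [-0.001, 0.248, -0.969, -0.163], [0.0, 0.0, 0.0, 1.0]]
[243.77238802 152.74121359]
```

View pics/w1.png

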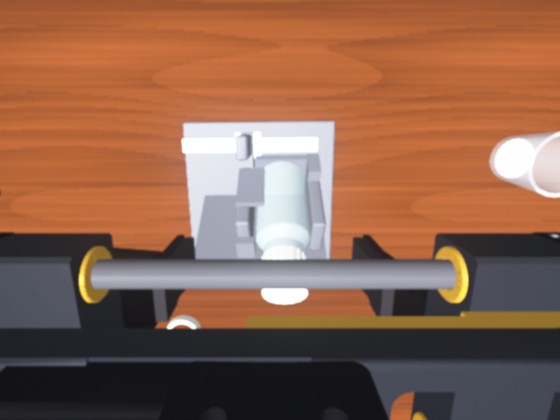

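The wrist view shows the fin at about (243,146), the bottle cap at (285,290) and the jaw left of the bottle. I'll enlarge the fin with the predicted outline overlaid.

Run:
```python
from h import *
c=dict(np.load("w1.npz")); i=cv2.imread("pics/w1.png")[115:275,175:340]; k=3.6
i=cv2.resize(i,None,fx=k,fy=k,interpolation=cv2.INTER_CUBIC)
for z,col in((.113,(0,0,255)),(.068,(255,0,0))):
    q=[(proj(c,[.6685+a,-.021+b,z])-[175,115])*k for a,b in((.012,.006),(.012,-.006),(-.012,-.006),(-.012,.006))]
    cv2.polylines(i,[np.int32(q)],True,col,1)
cv2.imwrite("pics/w1c.png",i)
```

```text
(no output)
```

View pics/w1c.png

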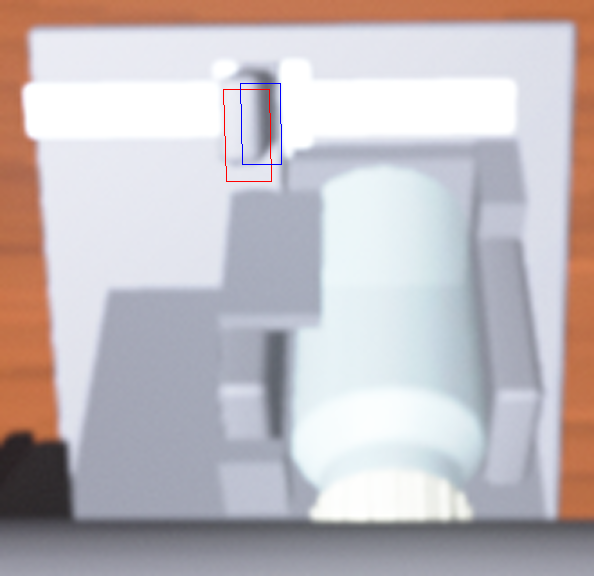

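>>> {"fn": "play_rows", "kwargs": {"claw": [0.3,0.3,0.3,0.3,0.3,0.3,0.3,0.3], "delta_pos": [[0.12,-0.07,0],[0.125,-0.07,0],[0,0,0],[0,0,0.15],[0,0,0.15],[0,0,0.15],[0,0,0],[0,0,0]], "delta_rot": [[0,0,0],[0,0,0],[0,0,0],[0,0,0],[0,0,0],[0,0,0],[0,0,0],[0,0,0]]}}

```text
time: 3.45
ee_pos: [0.6717, -0.0225, 0.1634]
eef_rot: [1.0, -0.001, -0.0, 0.0]
ft_force: [0.7, -0.4, 0.2]
width: 0.0613
grip_force: 0.0
```

>>> {"fn": "play_rows", "kwargs": {"claw": [0.3,0.3,0.3,0.3,0.3,1,1,1], "delta_pos": [[0,-0.01,0.12],[0,0,0.12],[0,0,0.1],[0,0,0.08],[0,0,0],[0,0,0],[0,0,0],[0,0,0]], "delta_rot": [[0,0,0],[0,0,0],[0,0,0],[0,0,0],[0,0,0],[0,0,0],[0,0,0],[0,0,0]]}}

```text
time: 4.25
ee_pos: [0.6728, -0.0191, 0.0799]
eef_rot: [1.0, -0.001, 0.001, 0.0]
ft_force: [0.3, -0.9, 0.1]
width: 0.0446
grip_force: 0.0
```

>>> {"fn": "play_rows", "kwargs": {"claw": [1,1,1,1], "delta_pos": [[0,0,0],[0,0,0],[0,0,0],[0,0,0]], "delta_rot": [[0,0,0],[0,0,0],[0,0,0],[0,0,0]]}}

```text
time: 4.65
ee_pos: [0.6721, -0.019, 0.0786]
eef_rot: [1.0, -0.001, 0.0, -0.0]
ft_force: [0.6, 3.0, 0.2]
width: 0.0127
grip_force: 1.3
```

>>> {"fn": "play_rows", "kwargs": {"claw": [1,1,1,1,1,1,1,1], "delta_pos": [[0,0,0],[0,-0.035,0],[0,-0.035,0],[0,-0.035,0],[0,-0.035,0],[0,-0.035,0],[0,-0.035,0],[0,0,0]], "delta_rot": [[0,0,0],[0,0,0],[0,0,0],[0,0,0],[0,0,0],[0,0,0],[0,0,0],[0,0,0]]}}

```text
time: 5.45
ee_pos: [0.6716, 0.0253, 0.0785]
eef_rot: [1.0, 0.001, -0.0, -0.001]
ft_force: [-4.7, 2.7, 3.2]
width: 0.0119
grip_force: 20.0
```

>>> {"fn": "play_rows", "kwargs": {"claw": [0.3,0.3,0.3,0.3,0.3,0.3,0.3,0.3], "delta_pos": [[0,0,0],[0,0,0],[0,0,0],[0,0,-0.1],[0,0,-0.2],[0,0,-0.2],[0,0,-0.2],[0,0,-0.2]], "delta_rot": [[0,0,0],[0,0,0],[0,0,0],[0,0,0],[0,0,0],[0,0,0],[0,0,0],[0,0,0]]}}

```text
time: 6.25
ee_pos: [0.6721, 0.0225, 0.2603]
eef_rot: [1.0, -0.001, 0.0, -0.0]
ft_force: [0.0, 0.1, -0.7]
width: 0.06
grip_force: 0.0
```

>>> {"fn": "play_rows", "kwargs": {"claw": [0,0,0,0,0,0,0,0], "delta_pos": [[-0.17,0.08,0],[-0.17,0.08,0],[-0.17,0.08,0],[-0.17,0.08,0],[-0.18,0.07,0],[0,0,0],[0,0,0],[0,0,0]], "delta_rot": [[0,0,0],[0,0,0],[0,0,0],[0,0,0],[0,0,0],[0,0,0],[0,0,0],[0,0,0]]}}

```text
time: 7.05
ee_pos: [0.5008, -0.0546, 0.2588]
eef_rot: [1.0, -0.0, 0.0, -0.0]
ft_force: [0.5, 0.2, -0.7]
width: 0.0868
grip_force: 0.0
```

Run:
```python
from bench import r
from h import *
s,c=wrist(r); cv2.imwrite("pics/w2.png",c["pixels"][:,:,::-1]); np.savez("w2.npz",camera_matrix=c["camera_matrix"],cam_to_world=c["cam_to_world"])
print(s["ee_pos"],s["joint_positions"].round(2))
```

```text
[ 0.50078834 -0.05459672  0.25876743] [ 0.55  0.08 -0.56  1.69  0.04  1.38 -1.59]
```

View pics/w2.png

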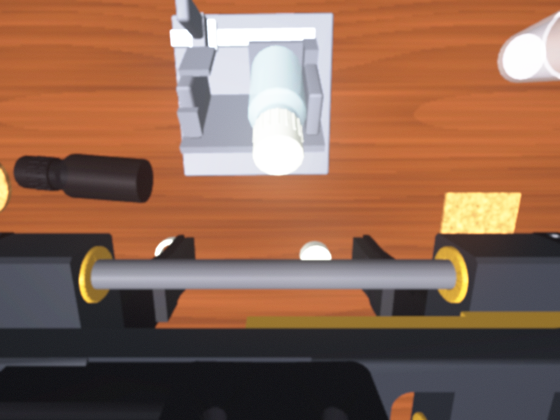

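The jaw stands open and the bottle still leans in the clamp. The cap's top disc is at about (279,151), with its lower rim at y≈174 (in the first wrist view, y≈304). I'll triangulate that rim point from the two wrist views.

Run:
```python
from h import *
cs=[dict(np.load(f"w{k}.npz")) for k in(1,2)]; pts=[]
for k,col,y0,y1 in((1,285,286,320),(2,279,140,190)):
    g=cv2.imread(f"pics/w{k}.png")[:,:,0].astype(float); a=g[y0:y1,col-2:col+3].mean(1); e=y0+np.diff(a).argmin()+.5
    row=g[150 if k==2 else 291,230:330]; w=np.where(row>150)[0]+230
    print(k,"edge",e,"cols",w.min(),w.max()); pts.append((w.min()/2+w.max()/2,e))
o=[];d=[]
for c,p in zip(cs,pts):
    o.append(c["cam_to_world"][:3,3]); v=ray(c,p,0)-o[-1]; d.append(v/np.linalg.norm(v))
A=np.c_[d[0],-d[1]]; t=np.linalg.lstsq(A,o[1]-o[0],rcond=None)[0]
P=[o[i]+t[i]*d[i] for i in(0,1)]; print(P); P=(P[0]+P[1])/2
t=np.radians(35); ax=np.array([-np.sin(t),0,np.cos(t)]); ctr=P+.021*np.array([np.cos(t),0,np.sin(t)])
print("disc",ctr,"cap pt",ctr-.015*ax,"underside",ctr-.15*ax)
for i,c in enumerate(cs): print([proj(c,ctr-.15*ax*s+.028*np.array([0,q,0])).round(1).tolist() for s in(0,.6) for q in(-1,1)])
```

```text
1 edge 304.5 cols 261 307
2 edge 175.5 cols 230 328
[array([ 0.52905757, -0.05934929,  0.14978693]), array([ 0.5291057 , -0.06045428,  0.14980099])]
disc [ 0.54628383 -0.05990179  0.16183906] cap pt [ 0.55488748 -0.05990179  0.14955178] underside [ 0.63232029 -0.05990179  0.03896626]
[[316.4, 294.8], [254.1, 294.7], [309.0, 216.8], [257.4, 216.8]]
[[312.7, 156.9], [244.7, 156.9], [305.3, 98.8], [249.9, 98.8]]
```

>>> {"fn": "play_rows", "kwargs": {"claw": [0,0,0,0,0,0,0,0], "delta_pos": [[0,0,0],[0,0,0],[0,0,0],[0,0,0],[0,0,0],[-0.09,0.017,0.05],[0,0,0],[0,0,0]], "delta_rot": [[0,0.039,0],[0,0.039,0],[0,0.039,0],[0,0.039,0],[0,0.0385,0],[0,0,0],[0,0,0],[0,0,0]]}}

```text
time: 7.9
ee_pos: [0.4918, -0.0576, 0.2406]
eef_rot: [0.954, 0.0, 0.301, -0.0]
ft_force: [-0.2, 0.9, 0.1]
width: 0.0871
grip_force: 0.0
```

```bash
cat > rel.py <<'E'
from bench import r
from h import *
import sys
g=np.array([float(v) for v in sys.argv[1:4]]); s=r.read_state(); M=R.from_quat(s["eef_rot"]).as_matrix()
print(s["ee_pos"].round(4),"z",M[:,2].round(4),"y",M[:,1].round(3),"q",s["joint_positions"].round(2)); print("tool units",(M.T@(g-s["ee_pos"])/.2).round(3))
E
python3 rel.py .5656 -.058 .134
```

```text
[ 0.4918 -0.0576  0.2406] z [ 5.735e-01  4.000e-04 -8.192e-01] y [ 0. -1. -0.] q [ 0.56 -0.4  -0.4   2.25 -0.37  0.68 -1.21]
tool units [-0.004  0.002  0.648]
```

>>> {"fn": "play_rows", "kwargs": {"claw": [0.15,0.15,0.15,0.15,0.15,0.15,0.15,0.15], "delta_pos": [[0,0,0.13],[0,0,0.13],[0,0,0.13],[0,0,0.1],[0,0,0.08],[0,0,0.075],[0,0,0],[0,0,0]], "delta_rot": [[0,0,0],[0,0,0],[0,0,0],[0,0,0],[0,0,0],[0,0,0],[0,0,0],[0,0,0]]}}

```text
time: 8.7
ee_pos: [0.5659, -0.058, 0.1349]
eef_rot: [0.954, -0.0, 0.301, -0.001]
ft_force: [-0.2, 0.1, 0.7]
width: 0.074
grip_force: 0.0
```

```bash
python3 rel.py .5656 -.058 .134
python3 - <<'E'
from bench import r
import cv2,numpy as np
t=r.camera("scene")["pixels"][170:290,220:340,::-1]; w=r.camera("wrist")["pixels"][:,:,::-1]
cv2.imwrite("pics/c3.png",np.hstack([cv2.resize(t,(400,400),interpolation=cv2.INTER_CUBIC),cv2.resize(w,(400,400))]))
E
```

```text
[ 0.5659 -0.058   0.1349] z [ 5.737e-01  7.000e-04 -8.191e-01] y [-0.001 -1.    -0.001] q [ 0.62 -0.06 -0.56  2.24 -0.17  0.35 -1.38]
tool units [-0.004 -0.     0.003]
```

View pics/c3.png

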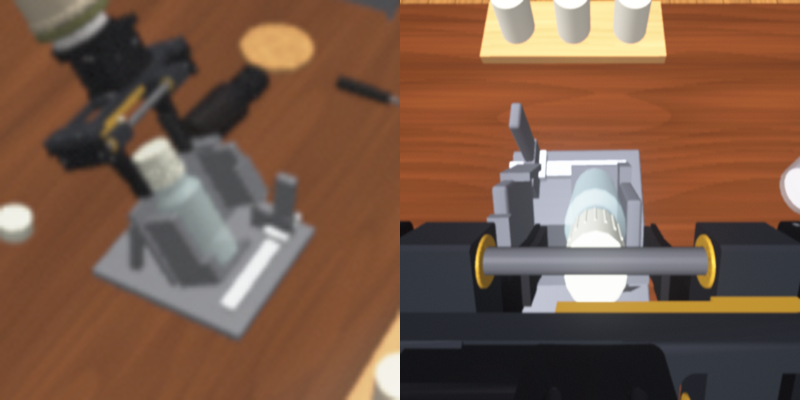

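The cap sits centred between the fingers in the wrist view. In the scene crop it shows at about (160,163). I'll check the offset across the pads numerically.

Run:
```python
from bench import r
from h import *
s=r.camera("scene"); d=np.array([.5736,0,-.8192]); x=np.array([.8192,0,.5736]); p=np.array([.5463,-.058,.1618])
for o in(-.005,0,.005,.01): print(o,[((proj(s,p+d*k+x*o)-[220,170])*3.333).round(1).tolist() for k in(0,.04)])
g=cv2.imread("pics/c3.png")[120:230,100:230]; m=cv2.inRange(cv2.cvtColor(g,cv2.COLOR_BGR2HSV),(0,0,175),(180,70,255)); n,l,st,ce=cv2.connectedComponentsWithStats(m); k=1+st[1:,4].argmax(); print(ce[k]+[100,120],st[k])
```

```text
-0.005 [[147.3, 146.1], [165.3, 175.6]]
0 [[150.5, 145.5], [168.5, 175.1]]
0.005 [[153.8, 144.9], [171.8, 174.5]]
0.01 [[157.0, 144.3], [175.1, 174.0]]
[161.15351351 156.61621622] [ 34  18  50  41 925]
```

The offset is about 0, so I'll grip.

>>> {"fn": "play_rows", "kwargs": {"claw": [1,1,1,1,1,1,1,1], "delta_pos": [[0,0,0],[0,0,0],[0,0,0],[0,0,0],[0,0,0],[0,0,0],[0,0,0],[0,0,0]], "delta_rot": [[0,0,0],[0,0,0],[0,0,0],[0,0,0],[0,0,0],[0,0,0],[0,0,0],[0,0,0]], "squeeze": 20}}

```text
time: 9.65
ee_pos: [0.565, -0.0584, 0.1344]
eef_rot: [0.954, -0.001, 0.301, 0.0]
ft_force: [-2.3, 0.3, 2.7]
width: 0.0417
grip_force: 20.0
```

>>> {"fn": "play_rows", "kwargs": {"claw": [1,1,1,1,1,1,1,1], "delta_pos": [[0.015,0,-0.02],[0.029,0,-0.041],[0.043,0,-0.061],[0.043,0,-0.061],[0.057,0,-0.082],[0.057,0,-0.082],[0.057,0,-0.082],[0,0,0]], "delta_rot": [[0,0,0],[0,0,0],[0,0,0],[0,0,0],[0,0,0],[0,0,0],[0,0,0],[0,0,0]]}}

```text
time: 10.45
ee_pos: [0.5665, -0.0585, 0.2431]
eef_rot: [0.953, -0.0, 0.303, 0.001]
ft_force: [0.2, -0.2, -2.3]
width: 0.0413
grip_force: 20.0
```

>>> {"fn": "play_rows", "kwargs": {"claw": [1,1,1,1,1,1,1,1], "delta_pos": [[0.086,0,-0.123],[0.086,0,-0.123],[0,0,0],[0,0,0],[0,0,0],[0,0,0],[0,0,0],[0,0,0]], "delta_rot": [[0,0,0],[0,0,0],[0,-0.033,0],[0,-0.033,0],[0,-0.033,0],[0,-0.033,0],[0,-0.033,0],[0,-0.03,0]]}}

```text
time: 11.25
ee_pos: [0.5651, -0.0587, 0.2987]
eef_rot: [1.0, -0.001, -0.003, -0.0]
ft_force: [0.8, 0.8, -1.2]
width: 0.0417
grip_force: 20.0
```

>>> {"fn": "play_rows", "kwargs": {"claw": [1,1], "delta_pos": [[0,0,0],[0,0,0]], "delta_rot": [[0,0,0],[0,0,0]]}}

```text
time: 11.45
ee_pos: [0.5653, -0.0579, 0.2981]
eef_rot: [1.0, 0.0, -0.0, -0.001]
ft_force: [-0.2, 0.9, -1.8]
width: 0.0415
grip_force: 20.0
```

```bash
python3 rel.py .498 .350 .2
```

```text
[ 0.5653 -0.0579  0.2981] z [-7.0e-04  1.5e-03 -1.0e+00] y [ 0.    -1.    -0.001] q [ 0.55  0.23 -0.63  1.47  0.13  1.49 -1.65]
tool units [-0.336 -2.039  0.494]
```

>>> {"fn": "play_rows", "kwargs": {"claw": [1,1,1,1,1,1,1,1], "delta_pos": [[0,0,0],[0,0,0],[0,0,0],[0,0,0],[0.015,-0.06,0],[0.02,-0.12,0],[0.027,-0.14,0],[0.027,-0.14,0]], "delta_rot": [[0,0,-0.028],[0,0,-0.028],[0,0,-0.028],[0,0,-0.028],[0,0,0],[0,0,0],[0,0,0],[0,0,0]]}}

```text
time: 12.25
ee_pos: [0.5493, 0.036, 0.2996]
eef_rot: [0.985, 0.173, 0.0, 0.0]
ft_force: [0.3, 1.6, -2.6]
width: 0.0414
grip_force: 20.0
```

>>> {"fn": "play_rows", "kwargs": {"claw": [1,1,1,1,1,1,1,1], "delta_pos": [[0.027,-0.14,0],[0.027,-0.14,0],[0.027,-0.14,0],[0.027,-0.14,0],[0.027,-0.14,0],[0.027,-0.14,0],[0.027,-0.14,0],[0.027,-0.14,0]], "delta_rot": [[0,0,0],[0,0,0],[0,0,0],[0,0,0],[0,0,0],[0,0,0],[0,0,0],[0,0,0]]}}

```text
time: 13.05
ee_pos: [0.5124, 0.2612, 0.2997]
eef_rot: [0.985, 0.173, 0.0, -0.0]
ft_force: [0.3, 0.2, -0.6]
width: 0.0414
grip_force: 20.0
```

```bash
python3 rel.py .498 .350 .2
```

```text
[0.5124 0.2612 0.2997] z [ 8.e-04  2.e-04 -1.e+00] y [ 0.342 -0.94   0.   ] q [ 0.13  0.29 -0.85  1.44  0.22  1.51 -1.93]
tool units [ 0.083 -0.442  0.499]
```

>>> {"fn": "play_rows", "kwargs": {"claw": [1,1,1,1,1,1,1,1], "delta_pos": [[0.027,-0.14,0],[0.027,-0.13,0.05],[0.02,-0.09,0.1],[0.009,-0.06,0.1],[0,0,0.1],[0,0,0.1],[0,0,0],[0,0,0]], "delta_rot": [[0,0,0],[0,0,0],[0,0,0],[0,0,0],[0,0,0],[0,0,0],[0,0,0],[0,0,0]]}}

```text
time: 13.85
ee_pos: [0.4998, 0.3442, 0.2102]
eef_rot: [0.985, 0.174, -0.0, -0.0]
ft_force: [0.6, 0.3, -1.7]
width: 0.0412
grip_force: 20.0
```

```bash
python3 rel.py .498 .350 .1245
python3 - <<'E'
from bench import r
import cv2,numpy as np
from h import *
t=r.camera("scene"); s=r.camera("top"); 
a=t["pixels"][120:240,250:370,::-1]; b=s["pixels"][170:270,130:230,::-1]
print(proj(t,[.498,.35,.008])-[250,120],proj(s,[.498,.35,.008])-[130,170])
cv2.imwrite("pics/c4.png",np.hstack([cv2.resize(i,(400,400),interpolation=cv2.INTER_CUBIC) for i in(a,b)]))
E
```

```text
[0.4998 0.3442 0.2102] z [-4.e-04  3.e-04 -1.e+00] y [ 0.343 -0.939 -0.   ] q [-0.03  0.42 -0.85  1.49  0.32  1.37 -2.12]
tool units [ 0.002 -0.03   0.429]
[53.07960496 63.0334277 ] [55.39072986 56.77579053]
```

View pics/c4.png

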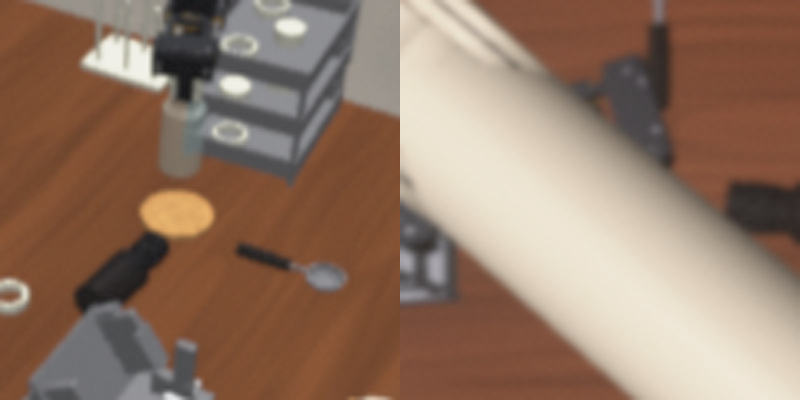

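The bottle hangs upright over the coaster. The tiers' edge at y≈0.444 is too close to the gripper's long side at this yaw. I'll turn the gripper about 70° to put its long side along x before lowering.

>>> {"fn": "play_rows", "kwargs": {"claw": [1,1,1,1,1,1,1,1], "delta_pos": [[0,0,0],[0,0,0],[0,0,0],[0,0,0],[0,0,0],[0,0,0],[0,0,0],[0,0,0]], "delta_rot": [[0,0,-0.043],[0,0,-0.043],[0,0,-0.043],[0,0,-0.043],[0,0,-0.043],[0,0,-0.043],[0,0,-0.043],[0,0,-0.043]]}}

```text
time: 14.75
ee_pos: [0.5007, 0.3442, 0.2106]
eef_rot: [0.753, 0.658, 0.0, -0.0]
ft_force: [-0.1, 0.7, -1.3]
width: 0.0416
grip_force: 20.0
```

>>> {"fn": "play_rows", "kwargs": {"claw": [1,1,1], "delta_pos": [[0,0,0],[0,0,0],[0,0,0]], "delta_rot": [[0,0,-0.043],[0,0,0],[0,0,0]]}}

```text
time: 15.05
ee_pos: [0.5005, 0.344, 0.21]
eef_rot: [0.71, 0.704, -0.0, -0.0]
ft_force: [-0.0, -1.0, -1.5]
width: 0.0419
grip_force: 20.0
```

```bash
python3 rel.py .498 .349 .1245
```

```text
[0.5005 0.344  0.21  ] z [-7.e-04  6.e-04 -1.e+00] y [ 1.    -0.009 -0.001] q [ 0.11  0.51 -1.07  1.49  0.44  1.41 -0.99]
tool units [ 0.025 -0.013  0.428]
```

>>> {"fn": "play_rows", "kwargs": {"claw": [1,1,1,1,1,1,1,1], "delta_pos": [[0.025,-0.013,0.05],[0,0,0.08],[0,0,0.08],[0,0,0.07],[0,0,0.05],[0,0,0.03],[0,0,0],[0,0,0]], "delta_rot": [[0,0,0],[0,0,0],[0,0,0],[0,0,0],[0,0,0],[0,0,0],[0,0,0],[0,0,0]]}}

```text
time: 15.85
ee_pos: [0.4978, 0.3491, 0.1377]
eef_rot: [0.709, 0.706, -0.0, -0.001]
ft_force: [-1.3, 0.5, -1.0]
width: 0.0415
grip_force: 20.0
```

>>> {"fn": "play_rows", "kwargs": {"claw": [1,1,1], "delta_pos": [[0,0,0.015],[0,0,0.01],[0,0,0]], "delta_rot": [[0,0,0],[0,0,0],[0,0,0]]}}

```text
time: 16.15
ee_pos: [0.4976, 0.3487, 0.1321]
eef_rot: [0.709, 0.706, -0.001, -0.0]
ft_force: [0.3, -0.4, -1.5]
width: 0.041
grip_force: 20.0
```

Next, 1.5–2 mm steps until contact.

>>> {"fn": "play_rows", "kwargs": {"claw": [1,1,1], "delta_pos": [[0,0,0.01],[0,0,0.01],[0,0,0]], "delta_rot": [[0,0,0],[0,0,0],[0,0,0]]}}

```text
time: 16.45
ee_pos: [0.4975, 0.3487, 0.128]
eef_rot: [0.709, 0.706, -0.001, -0.001]
ft_force: [0.3, 0.4, -3.0]
width: 0.0416
grip_force: 20.0
```

>>> {"fn": "play_rows", "kwargs": {"claw": [1,1,1], "delta_pos": [[0,0,0.0075],[0,0,0],[0,0,0]], "delta_rot": [[0,0,0],[0,0,0],[0,0,0]]}}

```text
time: 16.75
ee_pos: [0.4976, 0.3489, 0.1268]
eef_rot: [0.709, 0.706, -0.001, -0.001]
ft_force: [1.0, -0.3, -2.3]
width: 0.0416
grip_force: 20.0
```

>>> {"fn": "play_rows", "kwargs": {"claw": [1,1,1], "delta_pos": [[0,0,0.0075],[0,0,0],[0,0,0]], "delta_rot": [[0,0,0],[0,0,0],[0,0,0]]}}

```text
time: 17.05
ee_pos: [0.4977, 0.3489, 0.1254]
eef_rot: [0.709, 0.706, -0.0, -0.0]
ft_force: [0.5, 0.2, -0.9]
width: 0.0413
grip_force: 20.0
```

>>> {"fn": "play_rows", "kwargs": {"claw": [1,1,1], "delta_pos": [[0,0,0.006],[0,0,0],[0,0,0]], "delta_rot": [[0,0,0],[0,0,0],[0,0,0]]}}

```text
time: 17.35
ee_pos: [0.4978, 0.3494, 0.1253]
eef_rot: [0.709, 0.706, 0.0, -0.0]
ft_force: [-2.3, -1.8, 8.9]
width: 0.0414
grip_force: 20.0
```

>>> {"fn": "play_rows", "kwargs": {"claw": [1,1,1], "delta_pos": [[0,0,0.006],[0,0,0],[0,0,0]], "delta_rot": [[0,0,0],[0,0,0],[0,0,0]]}}

```text
time: 17.65
ee_pos: [0.498, 0.3499, 0.1253]
eef_rot: [0.709, 0.706, 0.001, -0.0]
ft_force: [-3.3, -3.5, 17.8]
width: 0.0413
grip_force: 20.0
```

Contact. I'll take off the load, open gently, and rise.

>>> {"fn": "play_rows", "kwargs": {"claw": [1,1,0.4,0.35,0.3,0.2,0.1,0], "delta_pos": [[0,0,-0.009],[0,0,0],[0,0,0],[0,0,0],[0,0,0],[0,0,0],[0,0,0],[0,0,0]], "delta_rot": [[0,0,0],[0,0,0],[0,0,0],[0,0,0],[0,0,0],[0,0,0],[0,0,0],[0,0,0]]}}

```text
time: 18.45
ee_pos: [0.4976, 0.3488, 0.1246]
eef_rot: [0.709, 0.706, -0.001, -0.001]
ft_force: [0.3, -0.1, -0.4]
width: 0.0772
grip_force: 0.0
```

>>> {"fn": "play_rows", "kwargs": {"claw": [0,0,0,0,0,0,0,0], "delta_pos": [[0,0,0],[0,0,-0.03],[0,0,-0.08],[0,0,-0.12],[0,0,-0.15],[0,0,-0.15],[0,0,-0.1],[0,0,0]], "delta_rot": [[0,0,0],[0,0,0],[0,0,0],[0,0,0],[0,0,0],[0,0,0],[0,0,0],[0,0,0]]}}

```text
time: 19.25
ee_pos: [0.4984, 0.3503, 0.2551]
eef_rot: [0.709, 0.706, 0.002, -0.0]
ft_force: [0.5, 0.1, 0.2]
width: 0.0869
grip_force: 0.0
```

Run:
```python
from bench import r
import cv2,numpy as np
print(r.read_state()["joint_vel"].round(3))
a=r.camera("scene")["pixels"][120:270,230:380,::-1]; b=r.camera("wrist")["pixels"][:,:,::-1]
cv2.imwrite("pics/c5.png",np.hstack([cv2.resize(i,(400,400),interpolation=cv2.INTER_CUBIC) for i in(a,b)]))
```

```text
[-0.002  0.028  0.023  0.064  0.014 -0.042 -0.01 ]
```

View pics/c5.png

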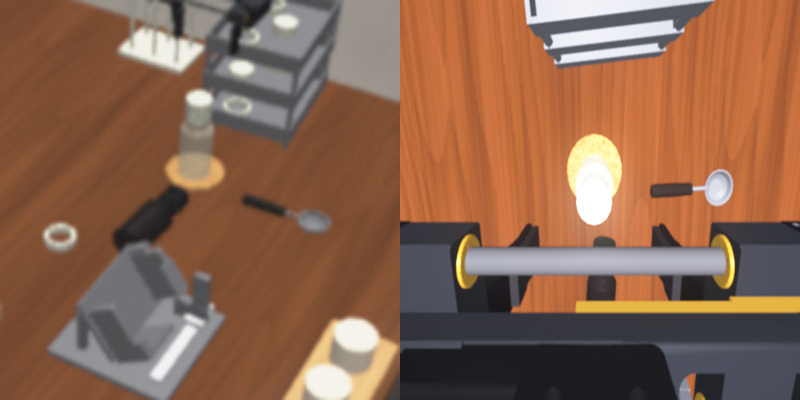

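The bottle stands upright in the middle of the round coaster (crop (195,165)). The jaw is open, the spoon and ring are unmoved, and the robot is clear. I'll let the arm settle and hand in.

>>> {"fn": "play_rows", "kwargs": {"claw": [0,0,0], "delta_pos": [[0,0,0],[0,0,0],[0,0,0]], "delta_rot": [[0,0,0],[0,0,0],[0,0,0]]}}

```text
time: 19.65
ee_pos: [0.4976, 0.3486, 0.2501]
eef_rot: [0.709, 0.706, -0.001, -0.001]
ft_force: [0.1, 0.3, -0.5]
width: 0.0871
grip_force: 0.0
```

```bash
python3 -c "
from bench import r
print(r.close_job())"
```

```text
the job is handed in; nothing more can be done
None
```

I handed the job in at about 19.7 s: the jaw is open about 42 mm, and the glass bottle stands upright on the round coaster, released, with the robot clear of it; no verdict was returned.

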